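Refill the label-roll stand

ROBOT

A 7-joint arm with a two-finger parallel gripper is mounted at the origin on a cart in front of the work surface, level with it; the furniture and walls round the work are solid. World frame = base frame: x ahead of the robot, y to its left, z up, the work surface at z = 0. Lengths are in m, angles in rad, forces in N, time in s.
With the tool pointing down it reaches from about 0.4 to 0.85 m from the base axis. Payload 10.4 kg.
Tool frame: the origin (TCP) lies between the finger pads; the fingertips stand ahead of it and the grasp point (between the pads) lies 5 mm behind it (manip.tip_extent is the z of the fingertips in the tool frame, in m); z points along the fingers, y is the line along which they close (so a half turn about z gives the same grasp; the last joint's range is limited). The gripper opens to 85 mm and grips with 20 to 120 N. Pads are 22 mm wide; open, the fingers measure 114 mm over their backs; the gripper's body (76 mm by 85 mm) begins 54 mm behind the grasp point. The pads swing forward as they close: fully open they stand 13 mm farther back than shut.
Start: joints at [-1.241, 0.332, -0.065, 1.46, 0.022, 1.35, -0.088], TCP at [0.216, 0.587, 0.245] pointing down, gripper open.
Joint ranges: [-2.6, 2.6], [-0.5, 2.12], [-1.47, 1.34], [0.16, 2.42], [-1.27, 4.41], [0.06, 2.06], [-2.6, 2.6]. Speed limits (rad/s): [2.22, 2.22, 2.79, 2.79, 3.14, 3.14, 3.14].

INTERFACE

Orientations are given as a unit quaternion [x, y, z, w].
In Python, from workcell import status, viewer, manip gives the robot as it stands.
- The arm moves only by the tool play_rows, never from a script. Its argument "plan" is one flat list of numbers, 7 for each row, row after row: the turn, a rotation vector about the tool's x, y, z in degrees, then the shift along the tool's x, y, z in m, then the opening, from 0 (shut) to 1 (fully open). In form: [ax, ay, az, dx, dy, dz, grip, ax, ay, az, dx, dy, dz, grip, ...]. A call has 1 to 20 rows; each row is the pose to reach, as a shift and turn from the pose commanded when the call began, along the tool's axes at that moment; what a row does not reach only later rows make up. A row lasts 1/8 s, in which the tool goes at most 62.5 mm and 10.7 degrees, less where a joint would pass 70% of its speed; a pose out of reach is approached as far as the arm can. A call with a gripper value outside its range is refused whole. The fingers move at their own pace and stop on an object; "squeeze" is the grip in N (left out, the last holds). Time passes only in rows, so rows that repeat a pose let the fingers close. It gives the time, the measured TCP pose, the force, the opening and the grip force at its end, in the units of the state.
- status.get_obs(): the state, without advancing time (a new reading comes with each control period).
- viewer.camera(name): name is "scene" or "top" or "wrist"; returns the picture (420x560x3 uint8, red, green, blue); there is no depth.
- viewer.camera_model(name): a dict with "fx", "fy", "cx", "cy" (pixels), "R" (3x3) and "t" (3): a world point X has camera coordinates R X + t. Camera axes: x right, y down, z forward; pixel columns grow to the right and rows downward; lengths in m; the calibration is good to about 2 mm. The wrist camera is an equidistant fisheye: a pixel r from the principal point sees the ray r / f radians off the axis. A picture is of the moment at which its call begins: read the wrist's pose just before it. camera_model takes no time and is no camera call; for the wrist camera it gives the pose at the moment of the call.
- manip.hand_in(): hands the job in; it is judged then, once.
The state is a dict: "clock": time; "joint_pos": joint angles; "joint_velocities": joint speeds; "tau": joint torques, N m; "position": TCP position; "ee_rot": TCP orientation; "ft_force": force on the tool from outside, world axes, zero at the start; "torque": the same for the moment, N m; "grip_width": opening from 0.0 (shut) to 1.0 (fully open); "grasp_force": force on a finger pad.
Only numpy, scipy, OpenCV 4.12 (cv2) and the standard library are available. Lean on these libraries where they do the work, as an engineer would, in place of code of your own. Each camera call takes 0.05 s, during which the arm holds its last target. There are 200 camera calls.

TASK

Refill the label-roll stand: swing its hold-down bail up and back out of the way, take every spent cardboard core off the spindles and put it in the open carton, and stand each full label roll on a spindle of its own, fully down on the board. Then swing the bail all the way down over the rolls again, and lay the measuring rule flat on the table with a long edge flush against the board's front edge and not sticking out past its ends, ready for measuring labels off. Leave the other things on the table where they are.

Things in the scene. Friction and masses are not known exactly. Their poses are not given: they have to be found in the camera images.
- stand: Roll stand, fixed: wooden board 158 mm deep (x), 340 mm long (y), 18 mm thick, three upright spindles in a row along y, 110 mm apart, and a swinging bail. Origin on the table under the middle spindle; x from the front edge (at -70 mm, a straight upright face) to the rear edge (+88 mm), z up. Two steel posts 12 mm thick, 114 mm above the table, stand at x = +75 mm, y = +-157 mm.
- spindle0 (a point): Left spindle (the stand's +y end): foot of its axis, on the board's top, 18 mm above the table; axes as the stand's. Each spindle is a turned wooden peg 22 mm thick, its blunt tapered tip 70 mm above the board (88 mm above the table).
- spindle1 (a point): Foot of the middle spindle's axis, on the board's top; as spindle0
- spindle2 (a point): Foot of the right spindle's axis, on the board's top; as spindle0
- front_edge (a point): Middle of the board's front edge, at table height; axes as the stand's: x points from it into the board, y along the edge, z up
- bail (a joint): Angle of the bail, rad: 0 = down, level over the row; it swings up about an axis along the stand's y at x = +75 mm, 108 mm above the table, to 1.9 (leaning back past upright). It stays where it is left; about 2 N at the rod moves it. Down, it keeps rolls and cores from coming off or going on.
- bail_grip (a point): Middle of the bail's rod, 97 mm from its pivot axis. The bail is a U of 8 mm steel rod; the rod runs 290 mm along the stand's y, with a round wooden sleeve 14 mm thick and 80 mm long in its middle to be gripped across from above. Down, the rod's axis lies 22 mm in front of the spindles' axes, 108 mm above the table (20 mm above the spindle tips).
- carton: Open cardboard carton, fixed, 190 (x) x 130 (y) x 60 mm high outside, walls and floor 4 mm, at the left; origin at the centre of its underside on the table
- rule: Aluminium measuring rule, 200 mm long (its y), 44 mm wide (its x), 4 mm thick, 150 g, the same both ways round, with a black handle block on its middle 56 mm long (y), 16 mm wide (x), top 34 mm above the underside. Origin at the centre of its underside; z up. Either long side is a straight edge (x = +-22 mm). The handle can be gripped over its ends or across.
- roll0: Full roll of white paper labels on a brown cardboard core, 66 mm across, 60 mm high, 140 g, bore 27 mm right through; stands on end on the table at the right (may be absent). Origin at the middle of the roll (30 mm above its lower end), z along its axis. Any roll fits any spindle, either way up.
- roll1: Full roll of white paper labels on a brown cardboard core, 66 mm across, 60 mm high, 140 g, bore 27 mm right through; stands on end on the table at the right (may be absent). Origin at the middle of the roll (30 mm above its lower end), z along its axis. Any roll fits any spindle, either way up.
- roll2: Full roll of white paper labels on a brown cardboard core, 66 mm across, 60 mm high, 140 g, bore 27 mm right through; stands on end on the table at the right (may be absent). Origin at the middle of the roll (30 mm above its lower end), z along its axis. Any roll fits any spindle, either way up.
- core0: Spent cardboard core (bare tube), 36 mm across, bore 27 mm, 60 mm high, 20 g; at the start on the left spindle, or absent. Origin at the centre of its underside, z along its axis.
- core1: Spent cardboard core (bare tube), 36 mm across, bore 27 mm, 60 mm high, 20 g; at the start on the middle spindle, or absent. Origin at the centre of its underside, z along its axis.
- core2: Spent cardboard core (bare tube), 36 mm across, bore 27 mm, 60 mm high, 20 g; at the start on the right spindle, or absent. Origin at the centre of its underside, z along its axis.
- tea_tin: blue tea tin, 64x90x62 mm, back right, beside a fixed kettle 213 mm high in the corner; not part of the job. Origin at the centre of its underside.
- spice_a: spice jar with red cap, 45 mm wide, 106 mm high, at the back; not part of the job. Origin at the centre of its underside.
- spice_b: spice jar with red cap, 45 mm wide, 106 mm high, at the back; not part of the job. Origin at the centre of its underside.
- jar: glass jar with yellow lid, 59 mm wide, 105 mm high, at the back; not part of the job. Origin at the centre of its underside.
- mill: small salt shaker, 44 mm wide, 90 mm high, at the right edge, beyond the rolls; not part of the job. Origin at the centre of its underside.
- glass: drinking glass, 75 mm wide, 90 mm high, on a cork mat at the back left; not part of the job. Origin at the centre of its underside.
Not all that is in view belongs to the job. What is shaped like the roll0 but pink, purple or turquoise is not meant.

How it is judged:
On the way, in this order (a step that is already met when the one before it is completed fails the run):
1. the bail is swung up clear of the spindles (value of joint bail above 1.1 rad), for 0.2 s.
2. every full roll is down on a spindle (((horizontal distance between roll0 and spindle0 below 0.006 m and z of roll0 in the frame of spindle0 below 0.034 m) or (horizontal distance between roll0 and spindle1 below 0.006 m and z of roll0 in the frame of spindle1 below 0.034 m) or (horizontal distance between roll0 and spindle2 below 0.006 m and z of roll0 in the frame of spindle2 below 0.034 m)) and ((horizontal distance between roll1 and spindle0 below 0.006 m and z of roll1 in the frame of spindle0 below 0.034 m) or (horizontal distance between roll1 and spindle1 below 0.006 m and z of roll1 in the frame of spindle1 below 0.034 m) or (horizontal distance between roll1 and spindle2 below 0.006 m and z of roll1 in the frame of spindle2 below 0.034 m)) and ((horizontal distance between roll2 and spindle0 below 0.006 m and z of roll2 in the frame of spindle0 below 0.034 m) or (horizontal distance between roll2 and spindle1 below 0.006 m and z of roll2 in the frame of spindle1 below 0.034 m) or (horizontal distance between roll2 and spindle2 below 0.006 m and z of roll2 in the frame of spindle2 below 0.034 m)) and angle between the z axis of each of roll0, roll1, roll2 and the z axis of stand, either way round below 0.08 rad), for 0.2 s.
3. the bail is swung down again over the rolls (value of joint bail below 0.12 rad), for 0.2 s.
At the end, for the whole second after the job is handed in: Each roll on a spindle of its own, within 6 mm of its axis and 4 mm of the board, upright within 0.08 rad; cores in the carton; bail under 0.12 rad; rule flat, its long edge within 3 mm of the front edge and parallel within 0.03 rad, its middle within 75 mm of the board's middle; all at rest (all of step 2 and x of core0 in the frame of carton between -0.092 and 0.092 m and y of core0 in the frame of carton between -0.062 and 0.062 m and z of each of core0, core1, core2 in the frame of carton below 0.05 m and x of core1 in the frame of carton between -0.092 and 0.092 m and y of core1 in the frame of carton between -0.062 and 0.062 m and x of core2 in the frame of carton between -0.092 and 0.092 m and y of core2 in the frame of carton between -0.062 and 0.062 m and x of rule in the frame of front_edge between -0.025 and -0.0195 m and angle between the y axis of rule and the y axis of stand, either way round below 0.03 rad and y of rule in the frame of front_edge between -0.075 and 0.075 m and height (world z) of rule below 0.004 m and angle between rule's own z axis and vertical below 0.03 rad and value of joint bail below 0.12 rad and linear speed of each of roll0, roll1, roll2, core0, core1, core2, rule below 0.02 m/s); the robot touches nothing.
It fails at once if one of the other things on the table (tin, jars, salt shaker, glass) is pushed more than 4 cm from its place (distance of any of tea_tin, spice_a, spice_b, jar, mill, glass from where it was at the start of the episode above 0.04 m).
Of core0, core1, core2 only 1 to 2 are there at a start; the rules pass over those that are not, and their reading is None.
Of roll0, roll1, roll2 only 2 to 3 are there at a start; the rules pass over those that are not, and their reading is None.
At some moment in a run one of roll0, roll1, roll2, rule may be knocked a few centimetres aside while the robot is not near it.
Once in a run the grip may slacken for a moment while it holds something.
It also fails if it takes over 210 s, if anything falls off the work surface, if the arm or the gripper's body presses on something with over 40 N, if the wrist force passes 120 N, or if a joint passes its speed limit or range.

## Working session

There is one attempt and no reset: what is moved stays moved. The work goes in short steps, Python scripts to look and compute and a tool call to move; the robot and the scene stay as the last step left them, time stands still between calls to the robot, and variables do not carry over. Pictures are saved under pics/ and viewed, at most 14 in all, crops included, and the job is handed in when it is done.

Besides the shell and the picture viewer there is one more tool, called after "Emit:" as name(argument=value, ...) on one line, values as JSON. play_rows: Moves the arm, as the interface text tells. Its arguments: {"type":"object","properties":{"plan":{"type":"array","items":{"type":"number"}},"squeeze":{"type":"number"}},"required":["plan"]}

```bash
ls; mkdir -p pics; python3 - <<'E'
from workcell import status, viewer, manip
import cv2,numpy as np
o=status.get_obs();print(o['clock'],o['position'],o['ee_rot'],manip.tip_extent)
for n in ["scene","top"]:
    im=viewer.camera(n);cv2.imwrite(f"pics/{n}0.png",im[:,:,::-1]);
    m=viewer.camera_model(n);print(n,m['fx'],m['cx'],m['cy'],np.round(m['R'],3).tolist(),np.round(m['t'],3).tolist())
E
```

```text
pics
0.0 [0.21584142 0.58616307 0.24449683] [ 1.75480416e-01  9.84482654e-01 -7.20708394e-04 -8.69738194e-05] 0.014
scene 537.7331760042991 279.824662278913 207.54946064236591 [[0.498, -0.867, 0.017], [-0.606, -0.362, -0.709], [0.621, 0.342, -0.705]] [-0.302, 0.383, 1.183]
top 532.8831176981367 273.6566174282166 211.29708006072045 [[-0.021, -1.0, 0.014], [-0.985, 0.018, -0.173], [0.173, -0.017, -0.985]] [-0.029, 0.559, 1.382]
```

View pics/top0.png

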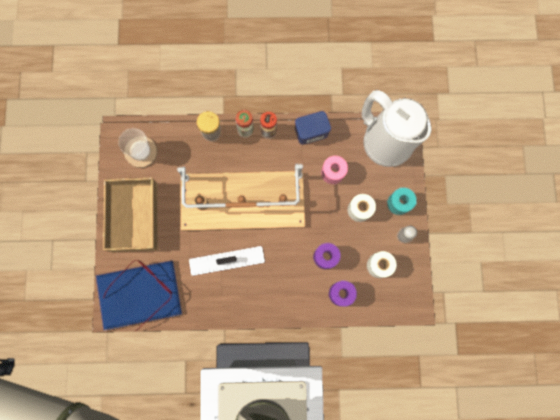

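View pics/scene0.png

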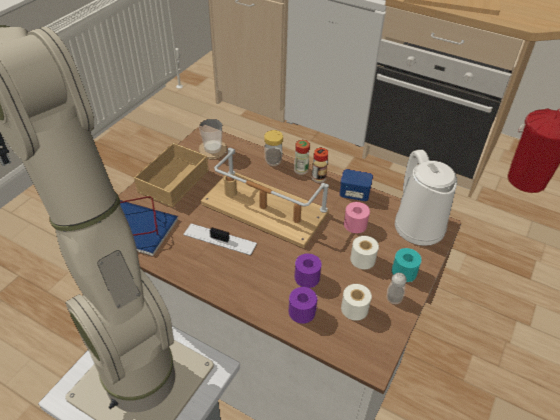

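The top view shows these candidates for a full roll:
- white at (362,207) and (382,264)
- purple at (327,256) and (343,294)
- pink at (335,168)
- turquoise at (402,200)

By the description I choose the two white ones. A core seems to be on the left spindle at (200,200). The rule is at (227,261), its black handle at (227,260). I'll check these in one close crop and measure.

```bash
cat > h.py <<'E'
from workcell import status, viewer, manip
import cv2, numpy as np
from scipy.spatial.transform import Rotation as Ro
def ray(n,uv,m=None):
    m=m or viewer.camera_model(n); R=np.array(m['R']);t=np.array(m['t'])
    p=np.array([(uv[0]-m['cx'])/m['fx'],(uv[1]-m['cy'])/m['fy']])
    if n=='wrist':
        r=np.linalg.norm(p); d=np.r_[p/max(r,1e-9)*np.sin(r),np.cos(r)]
    else: d=np.r_[p,1]
    return -R.T@t, R.T@d
def onz(n,uv,z,m=None):
    c,d=ray(n,uv,m); return (c+d*(z-c[2])/d[2])
def proj(n,X,m=None):
    m=m or viewer.camera_model(n); c=np.array(m['R'])@X+np.array(m['t'])
    if n=='wrist':
        r=np.hypot(c[0],c[1]);th=np.arctan2(r,c[2]);p=c[:2]/max(r,1e-9)*th
    else: p=c[:2]/c[2]
    return np.array([m['fx']*p[0]+m['cx'],m['fy']*p[1]+m['cy']])
def blobs(mask,amin):
    n,l,s,c=cv2.connectedComponentsWithStats(mask.astype(np.uint8))
    return [(l==i,s[i],c[i]) for i in range(1,n) if s[i,4]>=amin]
def tool(P,yaw=None):
    "world target -> shift in tool axes, and turn about tool z to put tool y at world yaw"
    o=status.get_obs();R=Ro.from_quat(o['ee_rot']);print('pos',np.round(o['position'],4),'shift',np.round(R.inv().apply(np.array(P)-o['position']),4),'yaw_y',np.round(np.degrees(np.arctan2(*R.as_matrix()[[1,0],1])),2), 'z',np.round(R.as_matrix()[:,2],4))
E
python3 - <<'E'
from h import *
T=cv2.imread('pics/top0.png');S=cv2.imread('pics/scene0.png')
a=cv2.resize(T[150:280,170:410],(800,433),interpolation=cv2.INTER_CUBIC)
b=cv2.resize(S[140:245,190:340],(240*1,168))
cv2.imwrite('pics/crop0.png',np.vstack([a,np.hstack([cv2.resize(S[150:240,200:350],(278,167),interpolation=cv2.INTER_CUBIC),cv2.resize(S[230:330,280:430],(522,167))])]))
hsv=cv2.cvtColor(T,cv2.COLOR_BGR2HSV)
w=(hsv[:,:,1]<60)&(hsv[:,:,2]>170); w[:, :100]=0;w[335:]=0
for m,s,c in blobs(w,60):
    print('white',s[:5],c.round(1))
    cn=cv2.findContours(m.astype(np.uint8),0,2)[0][0]
    print('  rect',cv2.minAreaRect(cn), 'z60',onz('top',c,.06)[:2].round(4),'z0',onz('top',c,0.004)[:2].round(4))
for q in [(181,175),(303,172),(305,228),(182,230)]: print('board',onz('top',q,.018).round(4))
for q in [(105,179),(155,179),(155,250),(105,250)]: print('carton',onz('top',q,.06).round(4))
E
```

```text
white [ 362   90   70   75 3194] [392.8 125.8]
  rect ((389.2074279785156, 121.39817810058594), (69.78704071044922, 72.30276489257812), 57.84770584106445) z60 [ 0.7889 -0.3724] z0 [ 0.808  -0.3867]
white [130 136  20  24 340] [139.5 148.9]
  rect ((139.52940368652344, 149.38233947753906), (19.37934112548828, 22.12331771850586), 59.03623962402344) z60 [0.7347 0.3203] z0 [0.7516 0.3338]
white [257 164  46  42 294] [287.2 191.1]
  rect ((286.984130859375, 192.2794189453125), (27.98805046081543, 60.071468353271484), 44.25593948364258) z60 [ 0.6106 -0.0773] z0 [ 0.6226 -0.0797]
white [177 167  48  41 281] [193.2 193.4]
  rect ((193.17730712890625, 194.93289184570312), (60.31040954589844, 28.600811004638672), 42.709388732910156) z60 [0.6088 0.1745] z0 [0.6207 0.1821]
white [348 194  28  27 482] [361.3 207.2]
  rect ((361.5, 207.0), (26.0, 27.0), 90.0) z60 [ 0.563  -0.2741] z0 [ 0.5731 -0.2845]
white [404 226  12  12 113] [409.1 231.7]
  rect ((409.5, 231.5), (11.0, 11.0), 90.0) z60 [ 0.4947 -0.3983] z0 [ 0.502  -0.4137]
white [ 189  246   76   30 1200] [226.3 260.5]
  rect ((226.22000122070312, 260.4599914550781), (17.799100875854492, 75.40020751953125), 79.69515228271484) z60 [0.4278 0.0869] z0 [0.4325 0.091 ]
white [367 251  30  27 520] [381.2 264.5]
  rect ((381.5, 264.0), (26.0, 29.0), 90.0) z60 [ 0.4092 -0.3191] z0 [ 0.4131 -0.3312]
board [0.6704 0.2142 0.018 ]
board [ 0.6731 -0.1243  0.018 ]
board [ 0.5157 -0.125   0.018 ]
board [0.5165 0.21   0.018 ]
carton [0.6524 0.4106 0.06  ]
carton [0.6501 0.277  0.06  ]
carton [0.4589 0.2736 0.06  ]
carton [0.4615 0.4041 0.06  ]
```

View pics/crop0.png

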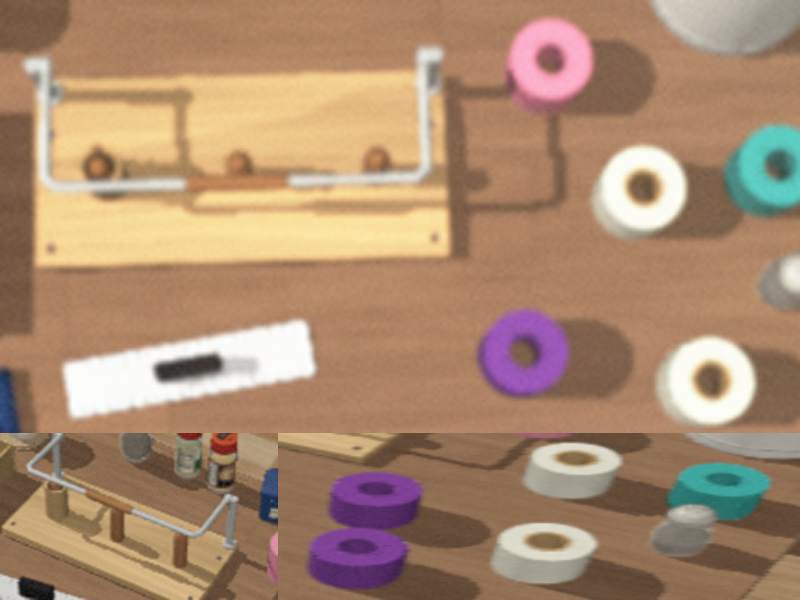

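The crop confirms two white rolls, at top px (361,207) and (381,264), and one core, on the left spindle. The bail is down and the rule lies in front of the board. I'm moving above the bail sleeve.

Emit:
play_rows(plan=[0,0,69.8,-0.514,-0.389,-0.03,1,0,0,69.8,-0.514,-0.389,-0.03,1,0,0,69.8,-0.514,-0.389,-0.03,1,0,0,69.8,-0.514,-0.389,-0.03,1,0,0,69.8,-0.514,-0.389,-0.03,1,0,0,69.8,-0.514,-0.389,-0.03,1,0,0,69.8,-0.514,-0.389,-0.03,1,0,0,69.8,-0.514,-0.389,-0.03,1,0,0,69.8,-0.514,-0.389,-0.03,1,0,0,69.8,-0.514,-0.389,-0.03,1,0,0,69.8,-0.514,-0.389,-0.03,1,0,0,69.8,-0.514,-0.389,-0.03,1,0,0,69.8,-0.514,-0.389,-0.03,1,0,0,69.8,-0.514,-0.389,-0.03,1,0,0,69.8,-0.514,-0.389,-0.03,1], squeeze=25)

```text
clock: 1.98
position: [0.5636, 0.0448, 0.2754]
ee_rot: [0.707, 0.708, 0.0, -0.0]
ft_force: [-0.5, 0.1, 0.4]
grip_width: 1.001
grasp_force: 0.0
```

```bash
python3 - <<'E'
from h import *
tool([.564,.043,.11])
m=viewer.camera_model('wrist');im=viewer.camera('wrist');cv2.imwrite('pics/w0.png',im[:,:,::-1])
print(status.get_obs()['clock'],m['fx'],m['cx'],m['cy'],np.round(-np.array(m['R']).T@m['t'],3),np.round(m['R'],2).tolist())
for X in [(.586,.153,.088),(.586,.043,.088),(.586,-.067,.088),(.564,.043,.108),(.516,.213,.018),(.516,-.127,.018),(.661,.2,.114),(.661,-.114,.114)]: print(X,proj('wrist',np.array(X),m).round(1))
E
```

```text
pos [0.5636 0.0448 0.2754] shift [-0.0018  0.0004  0.1654] yaw_y 0.07 z [ 1.e-04  4.e-04 -1.e+00]
2.025 325.19226210127806 282.0513070235742 210.98076562691955 [0.563 0.121 0.402] [[1.0, 0.0, 0.0], [0.0, -0.95, 0.3], [0.0, -0.3, -0.95]]
(0.586, 0.153, 0.088) [305.8  79.9]
(0.586, 0.043, 0.088) [304.3 191.8]
(0.586, -0.067, 0.088) [301.6 287.9]
(0.564, 0.043, 0.108) [282.3 196.9]
(0.516, 0.213, 0.018) [241.3  36.8]
(0.516, -0.127, 0.018) [247.4 298.5]
(0.661, 0.2, 0.114) [390.4  32.4]
(0.661, -0.114, 0.114) [366.7 332.4]
```

View pics/w0.png

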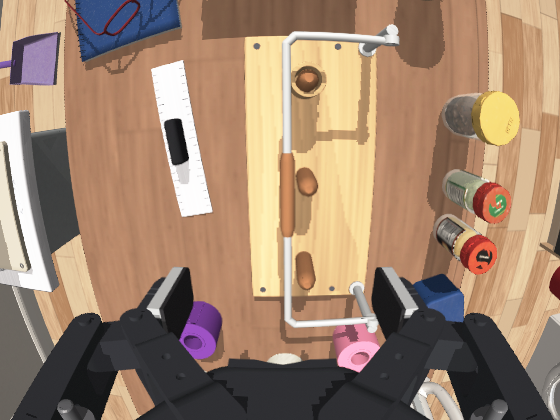

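The wrist view shows the sleeve at (287,152)–(288,237), the spindle tips near (309,77), (310,188) and (307,286), and the core round the upper one. The board spans u≈246–377. Next I'll fix the stand pose from the board edges and the sleeve.

```bash
python3 - <<'E'
from h import *
m=viewer.camera_model('wrist');im=cv2.imread('pics/w0.png');hsv=cv2.cvtColor(im,cv2.COLOR_BGR2HSV).astype(int)
# front edge of board: per-row transition, bright wood
for v in (100,150,200,250): print(v,[tuple(hsv[v,u]) for u in (235,242,246,250,256)])
wood=(hsv[:,:,2]>190)&(hsv[:,:,0]>12)&(hsv[:,:,0]<30)
P=[];Q=[]
for v in range(50,290,6):
    r=np.where(wood[v,230:400])[0]+230
    if len(r): P.append(onz('wrist',(r[0]-.5,v),.018,m)); Q.append(onz('wrist',(r[-1]+.5,v),.018,m))
for A in (P,Q):
    A=np.array(A);
    for _ in range(4):
        p=np.polyfit(A[:,1],A[:,0],1);e=A[:,0]-np.polyval(p,A[:,1]);A=A[abs(e)<max(.0015,1.5*e.std())]
    print('edge x at y=.043',np.polyval(p,.043).round(4),'slope',p[0].round(4),len(A),e.std().round(5))
for v in (40,296): print('ends',onz('wrist',(315,v),.018,m).round(4))
c=wood[:,250:284].sum(1)>20; r=np.where(c)[0];print(r.min(),r.max(),onz('wrist',(268,r.min()),.018,m).round(4),onz('wrist',(268,r.max()),.018,m).round(4))
for uv in [(287,152),(288,237)]: print('sleeve',onz('wrist',uv,.115,m).round(4))
for uv in [(309,77),(310,188),(307,286)]: print('tip',onz('wrist',uv,.086,m).round(4))
for uv in [(390,31),(371,325)]: print('post',onz('wrist',uv,.114,m).round(4))
E
```

```text
100 [(np.int64(12), np.int64(111), np.int64(181)), (np.int64(12), np.int64(109), np.int64(183)), (np.int64(19), np.int64(100), np.int64(243)), (np.int64(21), np.int64(86), np.int64(251)), (np.int64(21), np.int64(86), np.int64(251))]
150 [(np.int64(12), np.int64(109), np.int64(178)), (np.int64(12), np.int64(108), np.int64(184)), (np.int64(16), np.int64(109), np.int64(223)), (np.int64(22), np.int64(85), np.int64(251)), (np.int64(22), np.int64(84), np.int64(252))]
200 [(np.int64(12), np.int64(110), np.int64(183)), (np.int64(12), np.int64(109), np.int64(185)), (np.int64(11), np.int64(107), np.int64(184)), (np.int64(22), np.int64(83), np.int64(253)), (np.int64(21), np.int64(85), np.int64(252))]
250 [(np.int64(12), np.int64(109), np.int64(188)), (np.int64(12), np.int64(109), np.int64(187)), (np.int64(12), np.int64(105), np.int64(189)), (np.int64(15), np.int64(109), np.int64(191)), (np.int64(21), np.int64(87), np.int64(251))]
edge x at y=.043 0.521 slope -0.0115 39 0.00056
edge x at y=.043 0.6771 slope -0.0125 38 0.00043
ends [0.6017 0.2086 0.018 ]
ends [ 0.6101 -0.1229  0.018 ]
36 296 [0.5473 0.2129 0.018 ] [ 0.5449 -0.1226  0.018 ]
sleeve [0.5681 0.0859 0.115 ]
sleeve [0.5696 0.0053 0.115 ]
tip [0.5893 0.1559 0.086 ]
tip [0.5918 0.0463 0.086 ]
tip [ 0.5922 -0.0661  0.086 ]
post [0.6607 0.201  0.114 ]
post [ 0.6646 -0.1037  0.114 ]
```

Emit:
play_rows(plan=[0,0,0,0.001,0.005,0.06,0.7,0,0,0,0.001,0.005,0.12,0.6,0,0,0,0.001,0.005,0.15,0.5,0,0,0,0.001,0.005,0.166,0.5,0,0,0,0.001,0.005,0.166,0.5,0,0,0,0.001,0.005,0.166,0,0,0,0,0.001,0.005,0.166,0,0,0,0,0.001,0.005,0.166,0,0,0,0,0.001,0.005,0.166,0,0,0,0,0.001,0.005,0.166,0], squeeze=30)

```text
clock: 3.28
position: [0.5684, 0.0451, 0.11]
ee_rot: [0.707, 0.707, -0.0, -0.0]
ft_force: [-6.4, -0.2, 2.1]
grip_width: 0.15
grasp_force: 30.8
```

Emit:
play_rows(plan=[0,0,0,0,0.001,-0.0145,0,0,0,0,0,0.006,-0.033,0,0,0,0,0,0.014,-0.051,0,0,0,0,0,0.026,-0.066,0,0,0,0,0,0.0405,-0.079,0,0,0,0,0,0.0575,-0.0885,0,0,0,0,0,0.076,-0.0945,0,0,0,0,0,0.09,-0.097,0,0,0,0,0,0.1045,-0.0965,0,0,0,0,0,0.114,-0.0955,0,0,0,0,0,0.114,-0.0955,0,0,0,0,0,0.114,-0.0955,0])

```text
clock: 4.78
position: [0.6837, 0.0458, 0.2062]
ee_rot: [0.707, 0.707, 0.002, 0.001]
ft_force: [1.2, 3.8, 5.9]
grip_width: 0.148
grasp_force: 32.4
```

Emit:
play_rows(plan=[0,0,0,0,0.114,-0.0955,0.5,0,0,0,0,0,0,0.6,0,0,0,0,0,-0.06,0.65])

```text
clock: 5.15
position: [0.6551, 0.0366, 0.2295]
ee_rot: [0.712, 0.701, -0.028, -0.024]
ft_force: [-0.1, -3.2, -10.0]
grip_width: 0.645
grasp_force: 0.0
```

I sent stale offsets in that call, and the tool nudged something. I'll lift clear and look.

Emit:
play_rows(plan=[0,0,0,0,0,-0.04,0.65,0,0,0,0,0,-0.04,0.65,0,0,0,0,0,-0.04,0.65])

```text
clock: 5.52
position: [0.6829, 0.0443, 0.3048]
ee_rot: [0.707, 0.707, 0.0, 0.0]
ft_force: [-0.5, 0.3, 0.4]
grip_width: 0.651
grasp_force: 0.0
```

```bash
python3 - <<'E'
from h import *
o=status.get_obs();print(o['position'],o['ft_force'],o['ee_rot'],o['joint_pos'])
tool([.5887,.1555,.052])
a=viewer.camera('scene')[:,:,::-1];b=viewer.camera('top')[:,:,::-1]
cv2.imwrite('pics/s1.png',np.hstack([cv2.resize(a[100:300,150:450],(450,300)),cv2.resize(b[100:300,100:300],(300,300))]))
E
```

```text
[0.68285218 0.04431151 0.30483641] [-0.4713101   0.29929555  0.4445267 ] [7.07419586e-01 7.06793765e-01 2.34292770e-05 3.21247036e-04] [-0.47395982  0.47801168  0.5249317   1.20805151 -0.23260298  1.51316685
  0.01363809]
pos [0.6829 0.0443 0.3048] shift [ 0.1112 -0.0944  0.2527] yaw_y -0.05 z [ 5.e-04 -4.e-04 -1.e+00]
```

View pics/s1.png

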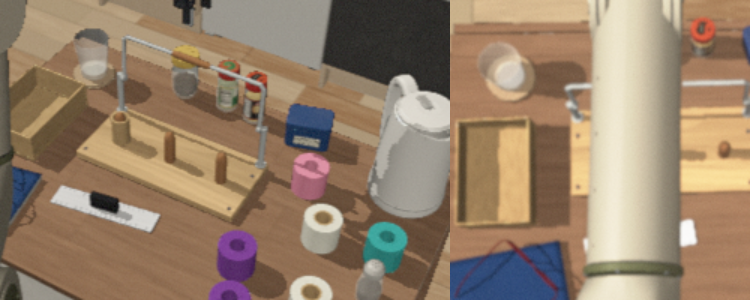

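The bail stands upright with its rod behind the spindles, and nothing else was disturbed. Next is the core.

Emit:
play_rows(plan=[0,0,0,0.111,-0.094,0,0.65,0,0,0,0.111,-0.094,0,0.65,0,0,0,0.111,-0.094,0.06,0.65,0,0,0,0.111,-0.094,0.12,0.65,0,0,0,0.111,-0.094,0.18,0.65,0,0,0,0.111,-0.094,0.22,0.65,0,0,0,0.111,-0.094,0.253,0.65,0,0,0,0.111,-0.094,0.253,0.65,0,0,0,0.111,-0.094,0.253,0,0,0,0,0.111,-0.094,0.253,0,0,0,0,0.111,-0.094,0.253,0,0,0,0,0.111,-0.094,0.253,0], squeeze=30)

```text
clock: 7.12
position: [0.5897, 0.1562, 0.0532]
ee_rot: [0.707, 0.707, 0.001, 0.0]
ft_force: [-1.0, -0.6, 7.6]
grip_width: 0.42
grasp_force: 30.4
```

Emit:
play_rows(plan=[0,0,0,0,0,-0.03,0,0,0,0,0,0,-0.06,0,0,0,0,0,0,-0.11,0,0,0,0,0,0,-0.12,0,0,0,0,0.06,-0.015,-0.12,0,0,0,0,0.12,-0.03,-0.12,0,0,0,0,0.185,-0.034,-0.12,0,0,0,0,0.185,-0.034,-0.08,0,0,0,0,0.185,-0.034,-0.04,0,0,0,0,0.185,-0.034,0.004,0,0,0,0,0.185,-0.034,0.006,0,0,0,0,0.185,-0.034,0.006,0])

```text
clock: 8.62
position: [0.5556, 0.3411, 0.0471]
ee_rot: [0.707, 0.707, 0.001, 0.0]
ft_force: [0.6, 0.1, 0.2]
grip_width: 0.422
grasp_force: 30.2
```

Emit:
play_rows(plan=[0,0,0,0,0,0,0.7,0,0,0,0,0,0,0.7,0,0,0,0,0,-0.06,0.7,0,0,0,0,0,-0.12,0.8,0,0,0,0,0,-0.18,1,0,0,0,-0.06,0,-0.2,1,0,0,0,-0.12,0,-0.2,1,0,0,0,-0.615,0.007,-0.2,1,0,0,0,-0.615,0.007,-0.2,1,0,0,0,-0.615,0.007,-0.2,1,0,0,0,-0.615,0.007,-0.2,1,0,0,0,-0.615,0.007,-0.2,1,0,0,0,-0.615,0.007,-0.2,1,0,0,0,-0.615,0.007,-0.2,1,0,0,0,-0.615,0.007,-0.2,1,0,0,0,-0.615,0.007,-0.2,1,0,0,0,-0.615,0.007,-0.2,1,0,0,0,-0.615,0.007,-0.2,1])

```text
clock: 10.88
position: [0.5625, -0.2723, 0.246]
ee_rot: [0.706, 0.708, 0.001, -0.0]
ft_force: [0.1, -0.0, -0.6]
grip_width: 0.999
grasp_force: 0.0
```

```bash
cat >> h.py <<'E'
def white_wrist(fn):
    m=viewer.camera_model('wrist');im=viewer.camera('wrist')[:,:,::-1].copy();cv2.imwrite(fn,im)
    h=cv2.cvtColor(im,cv2.COLOR_BGR2HSV);w=(h[:,:,1]<45)&(h[:,:,2]>215)
    for b,s,c in blobs(w,300):
        cn=max(cv2.findContours(b.astype(np.uint8),0,2)[0],key=cv2.contourArea)
        if len(cn)>5:
            e=cv2.fitEllipse(cn);print(s,'ell',np.round(e[0],1),np.round(e[1],1),onz('wrist',e[0],.06,m).round(4))
E
python3 - <<'E'
from h import *
tool([.563,-.274,.04]);white_wrist('pics/w1.png')
E
```

```text
pos [ 0.5625 -0.2723  0.246 ] shift [-0.0019  0.0004  0.206 ] yaw_y 0.13 z [ 7.e-04  1.e-03 -1.e+00]
[  0   0  10 113 763] ell [ 3.2 49. ] [  9.5 140.5] [ 0.2131 -0.0825  0.06  ]
[ 255  157   66   71 2709] ell [287.5 192.6] [63.3 70.2] [ 0.5682 -0.2746  0.06  ]
[ 122  196   58   68 2131] ell [150.4 230.6] [52.2 69.4] [ 0.4196 -0.3166  0.06  ]
[  390   203   170   165 10831] ell [476.7 272.7] [ 79.6 195.9] [ 0.807  -0.3738  0.06  ]
[207 293  24  24 449] ell [218.8 303.7] [23.4 24.3] [ 0.4902 -0.4063  0.06  ]
```

View pics/w1.png

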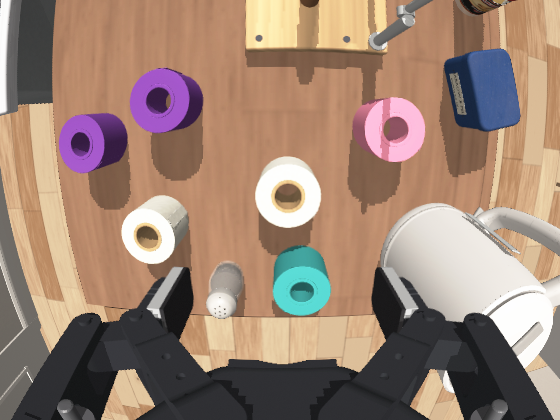

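The wrist view has the near white roll at (288,195), turquoise at (301,282), and the far white roll at (150,231). Gripping the near white one.

Emit:
play_rows(plan=[0,0,0,-0.004,0.006,0.06,1,0,0,0,-0.004,0.006,0.12,1,0,0,0,-0.004,0.006,0.17,1,0,0,0,-0.004,0.006,0.206,1,0,0,0,-0.004,0.006,0.206,1,0,0,0,-0.004,0.006,0.206,0,0,0,0,-0.004,0.006,0.206,0,0,0,0,-0.004,0.006,0.206,0,0,0,0,-0.004,0.006,0.206,0,0,0,0,-0.004,0.006,0.14,0,0,0,0,-0.004,0.006,0.08,0,0,0,0,-0.004,0.006,0.02,0,0,0,0,-0.004,0.006,0.02,0,0,0,0,-0.004,0.006,0.02,0], squeeze=50)

```text
clock: 12.68
position: [0.5677, -0.2778, 0.2259]
ee_rot: [0.707, 0.707, 0.0, 0.0]
ft_force: [0.2, -0.2, -1.9]
grip_width: 0.745
grasp_force: 56.6
```

```bash
python3 - <<'E'
from h import *
o=status.get_obs();print(o['grip_width'],o['grasp_force'],o['position']);tool([.5913,-.0645,.15])
m=viewer.camera_model('wrist');im=viewer.camera('wrist')[:,:,::-1].copy();cv2.imwrite('pics/w2.png',im)
h=cv2.cvtColor(im,cv2.COLOR_BGR2HSV);w=(h[:,:,1]<45)&(h[:,:,2]>205)
for b,s,c in blobs(w,300): print(s,c.round(1))
E
```

```text
0.7447317585881494 56.627077107550576 [ 0.56767629 -0.27784406  0.22587591]
pos [ 0.5677 -0.2778  0.2259] shift [0.2133 0.0236 0.076 ] yaw_y -0.01 z [ 6.e-04  5.e-04 -1.e+00]
[ 109  209   55   58 1727] [136.2 237.4]
[  205   236   154   128 10977] [281. 296.]
[ 481  291   79   93 3809] [526.7 333. ]
```

View pics/w2.png

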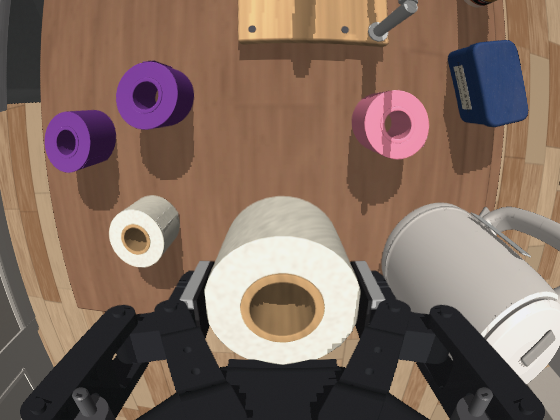

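The roll is held upright. Its bore centre is about (282,306), so I'll work out its offset from the TCP.

```bash
python3 - <<'E'
from h import *
m=viewer.camera_model('wrist');im=cv2.imread('pics/w2.png');h=cv2.cvtColor(im,cv2.COLOR_BGR2HSV).astype(int)
b=(h[:,:,1]>60)&(h[:,:,0]<25); b[:245]=0;b[360:]=0;b[:,:225]=0;b[:,345:]=0
bl=max(blobs(b,300),key=lambda q:q[1][4]);print(bl[1])
cn=max(cv2.findContours(bl[0].astype(np.uint8),0,2)[0],key=cv2.contourArea)[:,0]
P=np.array([onz('wrist',p,.246,m)[:2] for p in cn.astype(float)])
c,r=cv2.minEnclosingCircle((P*1000).astype(np.float32));print(c,r,P.mean(0), status.get_obs()['position'])
E
```

```text
[ 240  273   85   69 4554]
(567.390625, -274.4559326171875) 16.58203887939453 [ 0.56747778 -0.27327656] [ 0.56736801 -0.2776291   0.22491197]
```

```bash
python3 - <<'E'
from h import *
m=viewer.camera_model('wrist');im=cv2.imread('pics/w2.png');h=cv2.cvtColor(im,cv2.COLOR_BGR2HSV).astype(int)
b=(h[:,:,1]>60)&(h[:,:,0]<25); b[:245]=0;b[360:]=0;b[:,:225]=0;b[:,345:]=0
bl=max(blobs(b,300),key=lambda q:q[1][4])
cn=max(cv2.findContours(bl[0].astype(np.uint8),0,2)[0],key=cv2.contourArea)[:,0]
print('cam',-np.array(m['R']).T@m['t'])
outer=np.array([(206,283),(359,283),(282,237),(215,258),(349,258)],float)
for z in (.228,.234,.240,.246):
    for n,pts in (('core',cn.astype(float)),('outer',outer)):
        P=np.array([onz('wrist',p,z,m)[:2] for p in pts]); A=np.c_[2*P,np.ones(len(P))]
        s=np.linalg.lstsq(A,(P**2).sum(1),rcond=None)[0]; r=np.sqrt(s[2]+s[0]**2+s[1]**2);print(z,n,s[:2].round(4),r.round(4))
im=viewer.camera('scene')[:,:,::-1];cv2.imwrite('pics/s2.png',cv2.resize(im[80:320,200:500],(750,600),interpolation=cv2.INTER_CUBIC));print(proj('scene',np.array([.5677,-.2776,.246])))
print(status.get_obs()['position'])
E
```

```text
cam [ 0.56741253 -0.20102107  0.35164916]
0.228 core [ 0.5674 -0.2869] 0.0191
0.228 outer [ 0.5676 -0.2864] 0.0371
0.234 core [ 0.5674 -0.2828] 0.0182
0.234 outer [ 0.5676 -0.2823] 0.0353
0.24 core [ 0.5674 -0.2786] 0.0172
0.24 outer [ 0.5676 -0.2781] 0.0335
0.246 core [ 0.5674 -0.2744] 0.0163
0.246 outer [ 0.5676 -0.274 ] 0.0317
[375.43692729 192.76795137]
[ 0.56724835 -0.27756204  0.22447973]
```

View pics/s2.png

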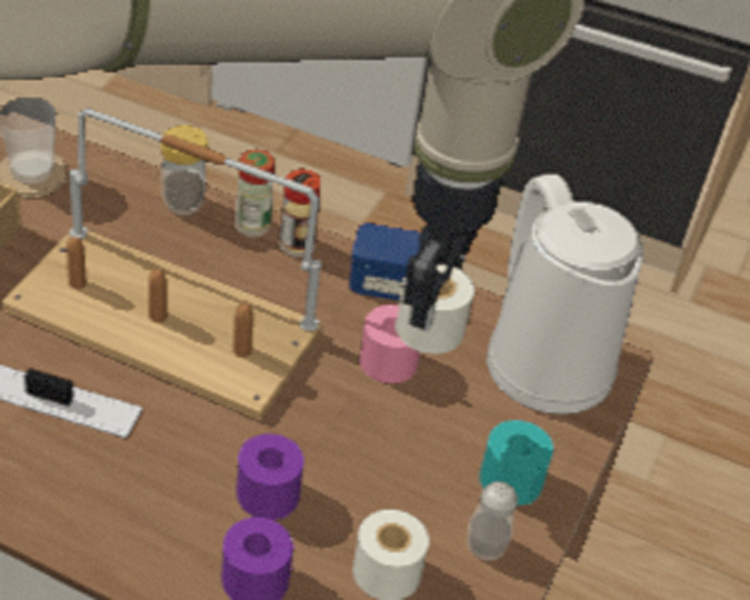

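Only roll A is lifted and the bail stays upright. The held roll's centre agrees with the TCP within about 1 mm. Carrying it over the right spindle.

Emit:
play_rows(plan=[0,0,0,0.06,0.006,0,0,0,0,0,0.12,0.012,0,0,0,0,0,0.17,0.018,0,0,0,0,0,0.2133,0.0236,0.02,0,0,0,0,0.2133,0.0236,0.05,0,0,0,0,0.2133,0.0236,0.07,0,0,0,0,0.2133,0.0236,0.07,0,0,0,0,0.2133,0.0236,0.07,0])

```text
clock: 13.78
position: [0.5915, -0.0651, 0.1561]
ee_rot: [0.707, 0.707, -0.0, 0.0]
ft_force: [-0.8, -0.8, -0.7]
grip_width: 0.747
grasp_force: 56.5
```

```bash
python3 - <<'E'
from h import *
tool([.5913,-.0645,.06]);o=status.get_obs();print(o['grip_width'],o['grasp_force'])
m=viewer.camera_model('wrist');im=viewer.camera('wrist')[:,:,::-1].copy();cv2.imwrite('pics/w3.png',im)
hole=im[240:370,200:370];cv2.imwrite('pics/w3c.png',np.hstack([cv2.resize(im,(453,340)),cv2.resize(hole,(340,340))]))
E
```

```text
pos [ 0.5915 -0.0651  0.1561] shift [ 0.0006 -0.0002  0.0961] yaw_y -0.04 z [-0.e+00 -2.e-04 -1.e+00]
0.7473306472370054 56.45239869598299
```

View pics/w3c.png

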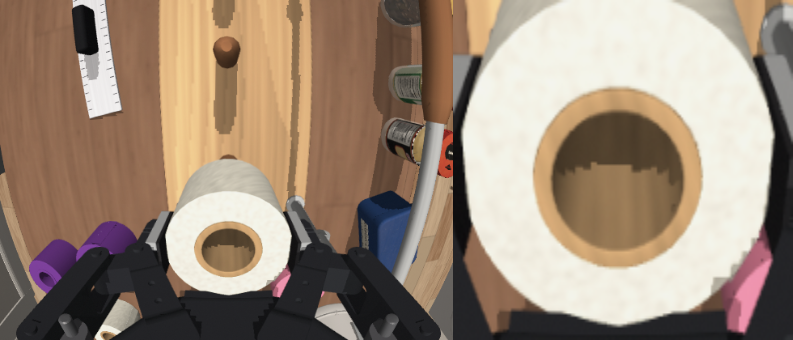

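The held roll is over the right spindle and clear of the bail. Lowering it partway and checking the force.

Emit:
play_rows(plan=[0,0,0,0.0005,0,0.02,0,0,0,0,0.0005,0,0.035,0,0,0,0,0.0005,0,0.045,0,0,0,0,0.0005,0,0.055,0,0,0,0,0.0005,0,0.055,0])

```text
clock: 14.45
position: [0.591, -0.0643, 0.1]
ee_rot: [0.707, 0.707, -0.0, -0.0]
ft_force: [-0.4, -0.2, -0.9]
grip_width: 0.745
grasp_force: 56.5
```

No contact force. Continuing down.

Emit:
play_rows(plan=[0,0,0,0,0,0.012,0,0,0,0,0,0,0.024,0,0,0,0,0,0,0.034,0,0,0,0,0,0,0.04,0,0,0,0,0,0,0.042,0,0,0,0,0,0,0.042,0])

```text
clock: 15.2
position: [0.5913, -0.0644, 0.0601]
ee_rot: [0.707, 0.707, 0.0, -0.001]
ft_force: [-9.2, 1.2, 15.9]
grip_width: 0.743
grasp_force: 58.6
```

Emit:
play_rows(plan=[0,0,0,0,0,-0.002,1,0,0,0,0,0,-0.002,1,0,0,0,0,0,-0.002,1,0,0,0,0,0,-0.05,1,0,0,0,0,0,-0.11,1,0,0,0,0,0,-0.17,1,0,0,0,-0.254,-0.177,-0.19,1,0,0,0,-0.254,-0.177,-0.19,1,0,0,0,-0.254,-0.177,-0.19,1,0,0,0,-0.254,-0.177,-0.19,1,0,0,0,-0.254,-0.177,-0.19,1,0,0,0,-0.254,-0.177,-0.19,1,0,0,0,-0.254,-0.177,-0.19,1,0,0,0,-0.254,-0.177,-0.19,1])

```text
clock: 16.95
position: [0.4153, -0.317, 0.2485]
ee_rot: [0.706, 0.708, -0.0, -0.0]
ft_force: [0.1, 0.2, 0.1]
grip_width: 1.001
grasp_force: 0.0
```

```bash
cat >> h.py <<'E'
def core_c(im,m,z,box):
    "centre and radius of the brown core ring seen in box (u0,v0,u1,v1), plane z"
    h=cv2.cvtColor(im,cv2.COLOR_BGR2HSV).astype(int);u0,v0,u1,v1=box
    b=np.zeros(im.shape[:2],bool);b[v0:v1,u0:u1]=((h[:,:,1]>60)&(h[:,:,0]<25))[v0:v1,u0:u1]
    bl=max(blobs(b,50),key=lambda q:q[1][4])
    cn=max(cv2.findContours(bl[0].astype(np.uint8),0,2)[0],key=cv2.contourArea)[:,0].astype(float)
    P=np.array([onz('wrist',p,z,m)[:2] for p in cn]);s=np.linalg.lstsq(np.c_[2*P,np.ones(len(P))],(P**2).sum(1),rcond=None)[0]
    return bl[1],s[:2].round(4),np.sqrt(s[2]+s[0]**2+s[1]**2).round(4)
E
python3 - <<'E'
from h import *
white_wrist('pics/w4.png');im=cv2.imread('pics/w4.png');m=viewer.camera_model('wrist')
for X in ([.41,-.319,.06],): 
    u,v=proj('wrist',np.array(X),m).astype(int);print(u,v);print(core_c(im,m,.06,(u-25,v-25,u+25,v+25)))
tool([.41,-.319,.04])
E
```

```text
[ 31   0  26  44 819] ell [44.2 18.7] [22.7 55.8] [ 0.1375 -0.1055  0.06  ]
[  34    0   48   74 1836] ell [59.3 43.4] [40.9 77.3] [ 0.1646 -0.1429  0.06  ]
[ 247  157   65   71 2688] ell [279.4 193. ] [62.9 69.6] [ 0.4128 -0.3205  0.06  ]
[ 491  174   69   59 2091] ell [532.6 200.3] [46.9 78.2] [ 0.7322 -0.324   0.06  ]
[345 254  26  27 544] ell [358.4 266.6] [25.8 26.7] [ 0.5003 -0.4035  0.06  ]
[539 358  21  33 370] ell [536.4 363.8] [16.1 21.7] [ 0.8795 -0.6291  0.06  ]
276 191
(array([263, 181,  34,  32, 853], dtype=int32), array([ 0.4127, -0.3243]), np.float64(0.0164))
pos [ 0.4152 -0.3171  0.2485] shift [-0.0019 -0.0052  0.2085] yaw_y 0.12 z [-4.e-04  2.e-04 -1.e+00]
```

Emit:
play_rows(plan=[0,0,0,-0.006,-0.0025,0.06,1,0,0,0,-0.006,-0.0025,0.12,1,0,0,0,-0.006,-0.0025,0.17,1,0,0,0,-0.006,-0.0025,0.2085,1,0,0,0,-0.006,-0.0025,0.2085,1,0,0,0,-0.006,-0.0025,0.2085,0,0,0,0,-0.006,-0.0025,0.2085,0,0,0,0,-0.006,-0.0025,0.2085,0,0,0,0,-0.006,-0.0025,0.2085,0,0,0,0,-0.006,-0.0025,0.14,0,0,0,0,-0.006,-0.0025,0.08,0,0,0,0,-0.006,-0.0025,0.02,0,0,0,0,-0.006,-0.0025,0.02,0,0,0,0,-0.006,-0.0025,0.02,0], squeeze=50)

```text
clock: 18.75
position: [0.412, -0.324, 0.2292]
ee_rot: [0.707, 0.707, 0.001, 0.0]
ft_force: [-0.1, -0.2, -1.8]
grip_width: 0.765
grasp_force: 57.2
```

```bash
python3 - <<'E'
from h import *
o=status.get_obs();print(o['grip_width'],o['grasp_force'])
m=viewer.camera_model('wrist');im=viewer.camera('wrist')[:,:,::-1].copy();cv2.imwrite('pics/w5.png',im)
z=o['position'][2]+.0175
print(z,core_c(im,m,z,(225,245,345,360)))
tool([.590,.0455,.16])
E
```

```text
0.7654533326512126 57.172492034733295
0.24672178441989795 (array([ 240,  272,   85,   69, 4576], dtype=int32), array([ 0.412 , -0.3226]), np.float64(0.0168))
pos [ 0.4116 -0.3238  0.2283] shift [0.3692 0.1784 0.0686] yaw_y 0.0 z [-1.e-04  9.e-04 -1.e+00]
```

Emit:
play_rows(plan=[0,0,0,0.05,0.024,0,0,0,0,0,0.1,0.048,0,0,0,0,0,0.15,0.072,0,0,0,0,0,0.2,0.097,0,0,0,0,0,0.25,0.121,0,0,0,0,0,0.3,0.145,0,0,0,0,0,0.34,0.165,0,0,0,0,0,0.3692,0.1784,0.02,0,0,0,0,0.3692,0.1784,0.05,0,0,0,0,0.3692,0.1784,0.07,0,0,0,0,0.3692,0.1784,0.07,0,0,0,0,0.3692,0.1784,0.07,0])

```text
clock: 20.3
position: [0.5904, 0.0446, 0.159]
ee_rot: [0.707, 0.707, -0.0, 0.0]
ft_force: [0.7, -0.4, -0.6]
grip_width: 0.759
grasp_force: 57.1
```

Emit:
play_rows(plan=[0,0,0,0.0008,0,0.02,0,0,0,0,0.0008,0,0.04,0,0,0,0,0.0008,0,0.05,0,0,0,0,0.0008,0,0.058,0,0,0,0,0.0008,0,0.058,0])

```text
clock: 20.92
position: [0.5902, 0.0456, 0.1003]
ee_rot: [0.707, 0.707, -0.0, -0.0]
ft_force: [0.8, -0.2, -1.1]
grip_width: 0.759
grasp_force: 57.2
```

Emit:
play_rows(plan=[0,0,0,0,0,0.012,0,0,0,0,0,0,0.024,0,0,0,0,0,0,0.034,0,0,0,0,0,0,0.04,0,0,0,0,0,0,0.042,0,0,0,0,0,0,0.042,0])

```text
clock: 21.68
position: [0.5902, 0.0457, 0.0604]
ee_rot: [0.707, 0.707, 0.0, -0.001]
ft_force: [-12.0, 0.1, 19.6]
grip_width: 0.764
grasp_force: 59.1
```

Emit:
play_rows(plan=[0,0,0,0,0,-0.002,1,0,0,0,0,0,-0.002,1,0,0,0,0,0,-0.002,1,0,0,0,0,0,-0.05,1,0,0,0,0,0,-0.11,1,0,0,0,0,0,-0.17,1,0,0,0,0,0,-0.23,1,0,0,0,0,-0.04,-0.23,1,0,0,0,0,-0.06,-0.23,1,0,0,0,0,-0.06,-0.23,1])

```text
clock: 22.92
position: [0.5298, 0.0459, 0.2892]
ee_rot: [0.707, 0.707, 0.001, -0.0]
ft_force: [0.2, 0.5, 0.1]
grip_width: 1.003
grasp_force: 0.0
```

```bash
python3 - <<'E'
from h import *
tool([.6837,.0458,.2062])
m=viewer.camera_model('wrist');im=viewer.camera('wrist')[:,:,::-1].copy();sc=viewer.camera('scene')[:,:,::-1]
cv2.imwrite('pics/v6.png',np.hstack([cv2.resize(im,(448,336)),cv2.resize(sc[110:280,160:340],(352,336))]));cv2.imwrite('pics/w6.png',im)
for y in (.0455,-.0645):
    X=np.array([.59,y,.078]);u,v=proj('wrist',X,m).astype(int);print(X,u,v)
E
```

```text
pos [0.5298 0.0459 0.2892] shift [-0.0003  0.1539  0.083 ] yaw_y 0.02 z [ 5.0e-04  1.7e-03 -1.0e+00]
[0.59   0.0455 0.078 ] 337 185
[ 0.59   -0.0645  0.078 ] 332 276
```

View pics/v6.png

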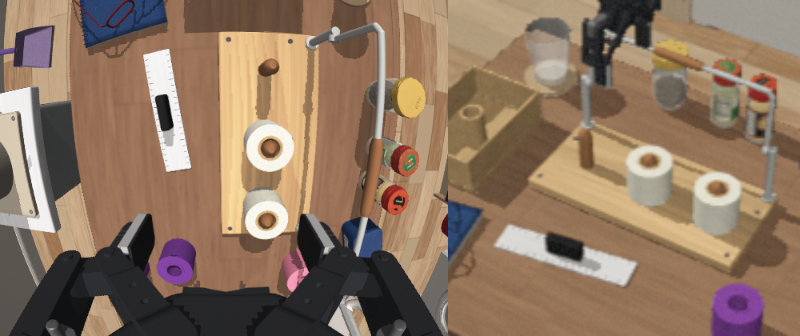

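Both rolls are seated on the middle and right spindles, and the core stands upright in the carton. The sleeve spans about (376,140)–(365,225) in the left half. I'll solve the bail angle from that.

```bash
python3 - <<'E'
from h import *
m=viewer.camera_model('wrist');im=cv2.imread('pics/w6.png');h=cv2.cvtColor(im,cv2.COLOR_BGR2HSV).astype(int)
b=(h[:,:,0]<16)&(h[:,:,1]>110)&(h[:,:,2]>80);b[:,:440]=0;b[:,490:]=0;b[:150]=0;b[300:]=0
for q,s,c in blobs(b,200): print(s,c)
for a in (1.3,1.45,1.6,1.7,1.8,1.9):
    p=[proj('wrist',np.array([.665-.097*np.cos(a)-.012*d,.0455+.0009+d,.108+.097*np.sin(a)]),m).round(0).tolist() for d in (.04,0,-.04)];print(a,p)
# rule
w=(h[:,:,1]<60)&(h[:,:,2]>170)
for q,s,c in blobs(w,800):
    if s[0]<260 and s[0]>150:
        cn=cv2.findContours(q.astype(np.uint8),0,2)[0];print('rule',s,c)
E
```

```text
[440 150  26  57 456] [449.67763158 172.12280702]
[ 447  172   32  100 1503] [464.83832335 223.02195609]
[475 232  15  68 591] [483.01861252 261.18612521]
1.3 [[432.0, 170.0], [426.0, 223.0], [419.0, 270.0]]
1.45 [[451.0, 171.0], [444.0, 224.0], [436.0, 271.0]]
1.6 [[467.0, 173.0], [460.0, 224.0], [452.0, 270.0]]
1.7 [[477.0, 173.0], [470.0, 223.0], [461.0, 269.0]]
1.8 [[485.0, 173.0], [478.0, 222.0], [469.0, 268.0]]
1.9 [[493.0, 173.0], [485.0, 221.0], [476.0, 265.0]]
rule [ 179   61   60  154 4219] [208.63000711 136.86323773]
```

Bail angle ≈1.65. Regripping the sleeve.

Emit:
play_rows(plan=[0,0,0,0,0.05,0,0.6,0,0,0,0,0.1,0,0.5,0,0,0,0,0.143,0,0.5,0,0,0,0,0.143,0,0.5,0,0,0,0,0.143,0.04,0.5,0,0,0,0,0.143,0.083,0.5,0,0,0,0,0.143,0.083,0.5,0,0,0,0,0.143,0.083,0,0,0,0,0,0.143,0.083,0,0,0,0,0,0.143,0.083,0,0,0,0,0,0.143,0.083,0], squeeze=30)

```text
clock: 24.4
position: [0.6743, 0.0455, 0.2082]
ee_rot: [0.707, 0.707, 0.001, 0.001]
ft_force: [-1.4, -0.6, 7.3]
grip_width: 0.152
grasp_force: 30.4
```

Emit:
play_rows(plan=[0,0,0,0,-0.0145,0,0,0,0,0,0,-0.029,0.002,0,0,0,0,0,-0.047,0.008,0,0,0,0,0,-0.064,0.018,0,0,0,0,0,-0.0785,0.0305,0,0,0,0,0,-0.0905,0.046,0,0,0,0,0,-0.099,0.0635,0,0,0,0,0,-0.1025,0.0775,0,0,0,0,0,-0.1045,0.089,0,0,0,0,0,-0.1045,0.097,0,0,0,0,0,-0.1045,0.098,0,0,0,0,0,-0.1045,0.098,0])

```text
clock: 25.9
position: [0.5684, 0.0449, 0.1075]
ee_rot: [0.707, 0.707, -0.001, -0.0]
ft_force: [-4.1, -4.7, 1.0]
grip_width: 0.146
grasp_force: 34.0
```

Emit:
play_rows(plan=[0,0,0,0,0,0,0.4,0,0,0,0,0,0,0.5,0,0,0,0,0,-0.03,0.6,0,0,0,0,0,-0.08,0.8,0,0,0,0,0,-0.14,1,0,0,0,0.015,-0.06,-0.17,1,0,0,0,0.03,-0.12,-0.17,1,0,0,0,0.035,-0.135,-0.17,1,0,0,0,0.035,-0.135,-0.17,1,0,0,0,0.035,-0.135,-0.17,1])

```text
clock: 27.15
position: [0.4347, 0.0805, 0.278]
ee_rot: [0.707, 0.707, 0.0, 0.0]
ft_force: [0.5, 0.7, 0.5]
grip_width: 1.001
grasp_force: 0.0
```

```bash
cat > rule.py <<'E'
from h import *
import sys
def measure(fn):
    m=viewer.camera_model('wrist');im=viewer.camera('wrist')[:,:,::-1].copy();cv2.imwrite(fn,im);h=cv2.cvtColor(im,cv2.COLOR_BGR2HSV).astype(int)
    w=(h[:,:,1]<60)&(h[:,:,2]>140);k=(h[:,:,2]<60)
    for q,s,c in blobs(w,1500):
        p=onz('wrist',c,.004,m)
        if not(.35<p[0]<.52 and -.05<p[1]<.25): continue
        cn=max(cv2.findContours(q.astype(np.uint8),0,2)[0],key=cv2.contourArea)[:,0].astype(float)
        P=np.array([onz('wrist',a,.004,m)[:2] for a in cn])*1000
        print('rule',s,cv2.minAreaRect(P.astype(np.float32)))
    for q,s,c in blobs(k,200):
        p=onz('wrist',c,.034,m)
        if .35<p[0]<.52 and -.05<p[1]<.25:
            cn=max(cv2.findContours(q.astype(np.uint8),0,2)[0],key=cv2.contourArea)[:,0].astype(float)
            P=np.array([onz('wrist',a,.034,m)[:2] for a in cn])*1000
            print('handle',s,p.round(4),cv2.minAreaRect(P.astype(np.float32)))
    return im
im=measure(sys.argv[1]);tool([.4325,.091,.03])
sc=viewer.camera('scene')[:,:,::-1]
cv2.imwrite(sys.argv[1].replace('w','v'),np.hstack([cv2.resize(im,(448,336)),cv2.resize(sc[110:280,160:340],(352,336))]))
E
python3 rule.py pics/w7.png
```

```text
rule [ 251   84   59  158 4884] ((434.44366455078125, 90.44120025634766), (44.752105712890625, 199.79408264160156), 9.255960464477539)
handle [272 145  19  48 573] [0.4342 0.0927 0.034 ] ((434.3523254394531, 92.29264068603516), (14.429178237915039, 55.51319885253906), 9.62524700164795)
pos [0.4348 0.0804 0.2779] shift [ 0.0107 -0.0024  0.2478] yaw_y -0.07 z [ 3.e-04 -3.e-04 -1.e+00]
```

View pics/v7.png

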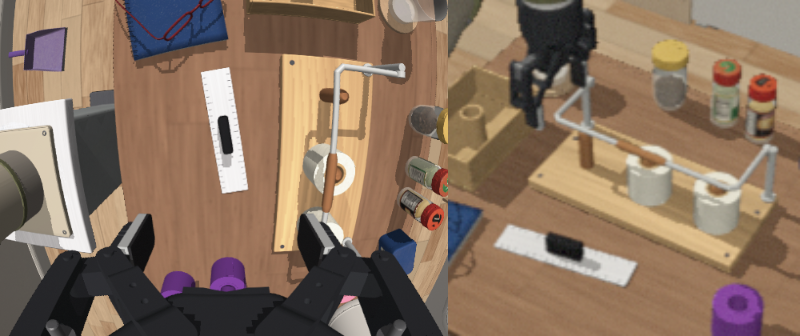

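The bail is level over the rolls. The rule centre is (.4344,.091), yawed +9.4°. I'll turn the hand so the camera faces the robot, and descend on the handle's ends.

Emit:
play_rows(plan=[0,0,-99.4,0.0107,-0.0005,0.1,1,0,0,-99.4,0.0107,-0.0005,0.1,1,0,0,-99.4,0.0107,-0.0005,0.1,1,0,0,-99.4,0.0107,-0.0005,0.1,1,0,0,-99.4,0.0107,-0.0005,0.1,1,0,0,-99.4,0.0107,-0.0005,0.1,1,0,0,-99.4,0.0107,-0.0005,0.1,1,0,0,-99.4,0.0107,-0.0005,0.1,1,0,0,-99.4,0.0107,-0.0005,0.1,1,0,0,-99.4,0.0107,-0.0005,0.1,1,0,0,-99.4,0.0107,-0.0005,0.1,1,0,0,-99.4,0.0107,-0.0005,0.15,1,0,0,-99.4,0.0107,-0.0005,0.2,1,0,0,-99.4,0.0107,-0.0005,0.2,1])

```text
clock: 29.0
position: [0.4315, 0.0899, 0.0754]
ee_rot: [-0.081, 0.997, -0.002, -0.003]
ft_force: [-0.6, -0.2, 1.6]
grip_width: 1.0
grasp_force: 0.0
```

```bash
python3 - <<'E'
from h import *
tool([.4344,.091,.023])
E
```

```text
pos [0.4315 0.0899 0.0754] shift [-0.0034  0.0009  0.0524] yaw_y 99.27 z [-0.0053 -0.0051 -1.    ]
```

Emit:
play_rows(plan=[0,0,0,0,0,0,1,0,0,0,0,0,0.03,1,0,0,0,0,0,0.052,1,0,0,0,0,0,0.054,1,0,0,0,0,0,0.054,0,0,0,0,0,0,0.054,0,0,0,0,0,0,0.054,0,0,0,0,0,0,0.054,0], squeeze=40)

```text
clock: 30.0
position: [0.4344, 0.0919, 0.0254]
ee_rot: [-0.082, 0.997, 0.001, 0.001]
ft_force: [-2.5, -1.3, 10.0]
grip_width: 0.65
grasp_force: 40.5
```

```bash
python3 - <<'E'
from h import *
tool([.498,.06,.03])
E
```

```text
pos [0.4344 0.0919 0.0254] shift [-0.0575 -0.0419 -0.0046] yaw_y 99.38 z [ 0.0017  0.0018 -1.    ]
```

Gripped over the handle's ends. Lifting slightly, squaring it up and moving to about 6 mm from the edge.

Emit:
play_rows(plan=[0,0,0,0,0,-0.01,0,0,0,8.7,-0.01,-0.01,-0.014,0,0,0,8.7,-0.03,-0.03,-0.014,0,0,0,8.7,-0.045,-0.041,-0.014,0,0,0,8.7,-0.0516,-0.041,-0.014,0,0,0,8.7,-0.0516,-0.041,-0.014,0,0,0,8.7,-0.0516,-0.041,-0.014,0])

```text
clock: 30.88
position: [0.4903, 0.06, 0.0378]
ee_rot: [-0.006, 1.0, 0.0, -0.0]
ft_force: [-1.0, -0.4, -2.0]
grip_width: 0.646
grasp_force: 43.9
```

```bash
python3 - <<'E'
from h import *
tool([.492,.06,.023]);o=status.get_obs();print(o['grip_width'],o['grasp_force'],o['ft_force'])
im=viewer.camera('wrist')[:,:,::-1];sc=viewer.camera('scene')[:,:,::-1]
cv2.imwrite('pics/v8.png',np.hstack([cv2.resize(im,(448,336)),cv2.resize(sc[140:270,180:319],(352,336),interpolation=cv2.INTER_CUBIC)]))
E
```

```text
pos [0.4903 0.06   0.0378] shift [-0.0017  0.      0.0148] yaw_y 90.73 z [-5.e-04  4.e-04 -1.e+00]
0.6461384866469172 43.93737852573395 [-1.01106567 -0.38760632 -2.02597422]
```

View pics/v8.png

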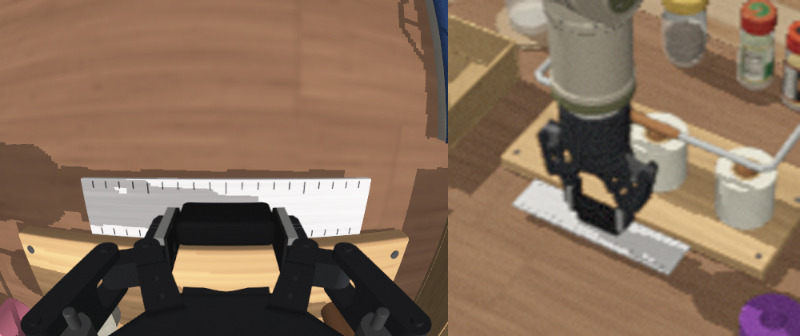

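The rule is held level just ahead of the front edge. Lowering, then closing the gap.

Emit:
play_rows(plan=[0,0,0,0,0,0.006,0,0,0,0,0,0,0.011,0,0,0,0,-0.002,0,0.0118,0,0,0,0,-0.004,0,0.0118,0,0,0,0,-0.005,0,0.0118,0,0,0,0,-0.005,0,0.0118,0,0,0,0,-0.005,0,0.0118,0])

```text
clock: 31.85
position: [0.496, 0.0594, 0.026]
ee_rot: [-0.006, 1.0, 0.0, 0.0]
ft_force: [-0.6, 0.9, -1.2]
grip_width: 0.646
grasp_force: 43.9
```

Emit:
play_rows(plan=[0,0,0,-0.001,0,0,0,0,0,0,-0.002,0,0,0,0,0,0,-0.003,0,0,0,0,0,0,-0.003,0,0,0,0,0,0,-0.003,0,0,0])

```text
clock: 32.48
position: [0.4987, 0.0595, 0.0259]
ee_rot: [-0.006, 1.0, 0.0, -0.0]
ft_force: [-1.9, -0.1, -0.7]
grip_width: 0.646
grasp_force: 44.1
```

Emit:
play_rows(plan=[0,0,0,-0.001,0,0,0,0,0,0,-0.002,0,0,0,0,0,0,-0.002,0,0,0,0,0,0,-0.002,0,0,0])

```text
clock: 32.98
position: [0.4989, 0.0595, 0.0256]
ee_rot: [-0.006, 1.0, 0.0, -0.002]
ft_force: [-12.4, -0.8, 7.8]
grip_width: 0.642
grasp_force: 45.1
```

Contact with the edge at 12 N. I'll relax the pressure, settle down, release and rise.

Emit:
play_rows(plan=[0,0,0,0.001,0,0.001,0,0,0,0,0.0013,0,0.001,0,0,0,0,0.0013,0,0.001,0.8,0,0,0,0.0013,0,0.001,1,0,0,0,0.0013,0,0.001,1,0,0,0,0.0013,0,-0.03,1,0,0,0,0.0013,0,-0.08,1,0,0,0,0.0413,0,-0.14,1,0,0,0,0.0813,0,-0.2,1,0,0,0,0.1,0,-0.24,1,0,0,0,0.1,0,-0.24,1,0,0,0,0.1,0,-0.24,1])

```text
clock: 34.48
position: [0.4011, 0.0585, 0.266]
ee_rot: [-0.006, 1.0, 0.001, 0.0]
ft_force: [0.3, 0.2, 0.3]
grip_width: 1.0
grasp_force: 0.0
```

```bash
python3 - <<'E'
from h import *
o=status.get_obs();print(o['clock'],o['position'])
im=viewer.camera('wrist')[:,:,::-1].copy();sc=viewer.camera('scene')[:,:,::-1];m=viewer.camera_model('wrist')
cv2.imwrite('pics/w9.png',im)
cv2.imwrite('pics/v9.png',np.hstack([cv2.resize(im,(448,336)),cv2.resize(sc[110:280,160:340],(352,336),interpolation=cv2.INTER_CUBIC)]))
print(proj('wrist',np.array([.52,.045,.018]),m))
h=cv2.cvtColor(im,cv2.COLOR_BGR2HSV).astype(int);w=(h[:,:,1]<60)&(h[:,:,2]>140)
for q,s,c in blobs(w,1000):
    p=onz('wrist',c,.004,m)
    if .44<p[0]<.54 and -.05<p[1]<.2:
        cn=max(cv2.findContours(q.astype(np.uint8),0,2)[0],key=cv2.contourArea)[:,0].astype(float)
        print(s,cv2.minAreaRect((np.array([onz('wrist',a,.004,m)[:2] for a in cn])*1000).astype(np.float32)))
E
```

```text
34.475 [0.40112267 0.05848787 0.2660496 ]
[270.78813989 269.05652839]
[ 206  231  152   32 3925] ((495.109619140625, 58.30961990356445), (45.34841537475586, 198.58848571777344), 0.810236930847168)
```

View pics/v9.png

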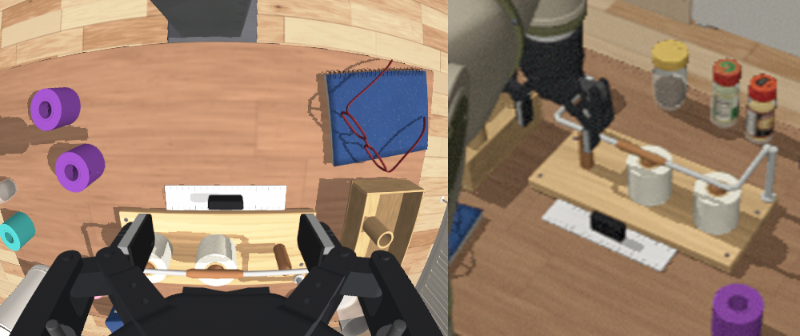

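The rule lies against the front edge at left-pane (165–286,185–210). The bail is level and the core is in the carton. For a final check of the gap I'll use an enlarged crop.

```bash
python3 - <<'E'
from h import *
im=cv2.imread('pics/w9.png');t=viewer.camera('top')[:,:,::-1]
cv2.imwrite('pics/v10.png',np.vstack([cv2.resize(im[220:280,190:370],(798,266),interpolation=cv2.INTER_CUBIC),cv2.resize(t[150:280,120:320],(798,330),interpolation=cv2.INTER_CUBIC)]))
for u in (215,235,310,340,352): print(u,im[252:272,u].tolist()[::2])
E
```

```text
215 [[254, 254, 255], [254, 254, 255], [254, 254, 255], [239, 238, 240], [185, 182, 184], [184, 192, 205], [85, 117, 148], [111, 153, 192], [174, 234, 253], [181, 238, 254]]
235 [[254, 254, 255], [254, 254, 255], [254, 254, 254], [254, 254, 255], [255, 255, 255], [202, 206, 215], [84, 116, 145], [100, 138, 175], [170, 230, 252], [182, 240, 254]]
310 [[254, 254, 254], [254, 254, 254], [254, 254, 255], [254, 254, 254], [254, 254, 255], [254, 254, 254], [85, 118, 148], [96, 132, 167], [159, 221, 248], [177, 235, 253]]
340 [[254, 254, 254], [254, 254, 254], [255, 255, 255], [254, 254, 254], [251, 251, 252], [228, 232, 237], [88, 121, 152], [105, 147, 185], [159, 221, 249], [179, 237, 254]]
352 [[254, 254, 255], [254, 254, 254], [255, 255, 255], [254, 254, 255], [254, 254, 255], [195, 206, 221], [89, 122, 154], [109, 151, 191], [160, 221, 249], [180, 237, 254]]
```

View pics/v10.png

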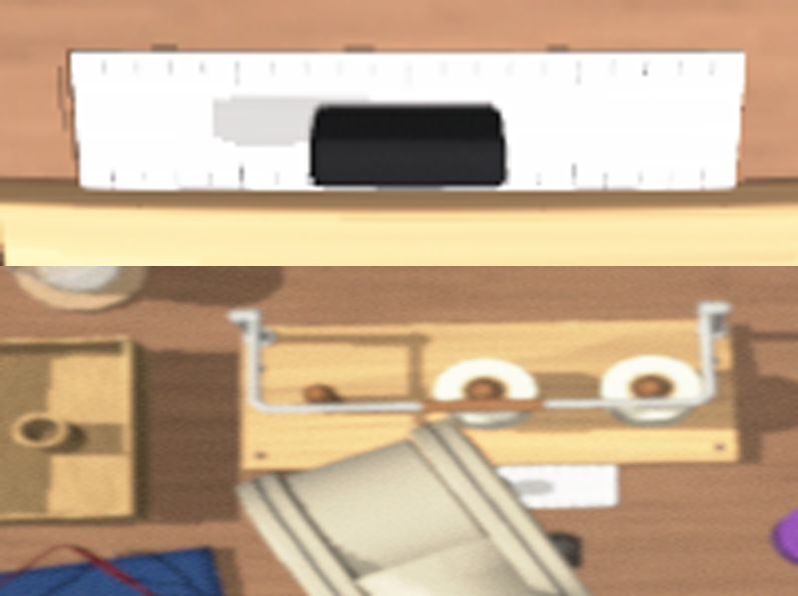

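The rule is flush: the board's dark face meets its edge directly. The bail and rolls are in place, so I'm handing in.

```bash
python3 -c "
from workcell import manip;print(manip.hand_in())"
```

```text
the job is handed in; nothing more can be done
None
```

I handed in the job at about 35 s on the robot's clock. Both white rolls are down on the middle and right spindles, the one spent core is in the carton, the bail is down, and the rule lies flush against the front edge. I sent one wrong move just after raising the bail, which nudged the bail slightly but nothing else. The hand-in gave no pass or fail result.

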